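Snap the round chocolate box shut

TASK

On the chocolate shop's counter, close the round box of chocolates: press each of the three brass snap tabs around the rim of its lid fully down until it is home. Do not touch the square box beside it, which is not going out yet.

Things in the scene. Friction and masses are not known exactly. Their poses are not given: they have to be found in the camera images.
- tab_a (a point): First of three brass snap tabs on the ROUND box's rim. The point, centre of the tab's flat top (26 mm radially x 32 mm, 5 mm thick; x radially outwards, z up), moves with it. Slides straight down: top 75 to 77 mm above the counter at start, 67 mm at the hard stop when home. Resists with 4 to 5 N all the way and stays where left; a force stop under 8 N halts too early. Press with closed fingertips.
- tab_b (a point): Second snap tab, like tab_a. The three are 120 degrees apart, 66 mm from the box's axis, each with a skirt hanging outside the wall. The round box is fixed to the counter: brown, 150 mm across (160 over the tabs), flat cream lid with its top 62 mm above the counter, and a brass knob 22 mm across at its centre, rising to 84 mm.
- tab_c (a point): Third snap tab on the round box, like tab_a and tab_b: the centre of its flat top, x radially outwards, z up.
- square_box: The square box, not to be touched: same brown, cream and brass make and same heights as the round one, 140 x 140 mm, 150 mm over its four raised tabs (one amid each side), fixed to the counter. Origin: centre of its underside; z up, x and y square to its sides. Either box may be the left one; they stand at least 75 mm apart.

How it is judged (in metres and radians):
At the end, for the whole second after the job is handed in: The tops of all three tabs of the round box lie below 69.5 mm above the counter (fully home is 67 mm) (height (world z) of each of tab_a, tab_b, tab_c below 0.0695 m); the robot touches nothing.
It fails at once if the robot presses or knocks the square box (more than 2 N) (contact force between any of the fingers, the arm and square_box above 2 N).
It also fails if it takes over 32 s, if anything falls off the work surface, if the arm or the gripper's body presses on something with over 40 N, if the wrist force passes 120 N, or if a joint passes its speed limit or range.

ROBOT

A 6-joint arm with a two-finger parallel gripper is mounted at the origin on the work surface. World frame = base frame: x ahead of the robot, y to its left, z up, the work surface at z = 0. Lengths are in mm, angles in rad, forces in N, time in s.
With the tool pointing down it reaches from about 400 to 925 mm from the base axis. Payload 12.5 kg.
Tool frame: the origin (TCP) lies at the very end of the fingers, on their centre line; the grasp point (between the pads) lies 19 mm behind it; z points along the fingers, y is the line along which they close (so a half turn about z gives the same grasp; the last joint's range is limited). The gripper opens to 95 mm and grips with 3 to 60 N. Pads are 20 mm wide; open, the fingers measure 119 mm over their backs; the gripper's body (75 mm by 180 mm) begins 59 mm behind the grasp point.
Start: joints at [1.158, 0.491, 1.559, -0, 1.092, -0.106], TCP at [188.739, 595.839, 214.661] pointing down, gripper open.
Joint ranges: [-3.1, 3.1], [-0.84, 2.19], [0.05, 2.79], [-1.13, 4.28], [0.06, 2.93], [-2.69, 2.69]. Speed limits (rad/s): [2.22, 2.22, 2.79, 3.14, 3.14, 3.14].

INTERFACE

Orientations are given as [roll, pitch, yaw] about the fixed x, y, z axes, in that order (R = Rz(yaw) Ry(pitch) Rx(roll)).
In Python, from cell import env gives the robot as it stands.
- The arm moves only by the tool hand_motion, called after "Request:" as a command line: name --argument value ..., lists and objects as JSON in quotes. Schema: {"type":"object","properties":{"rows":{"type":"array","items":{"type":"array","prefixItems":[{"type":"array","items":{"type":"number"},"minItems":3,"maxItems":3},{"type":"number"},{"type":"number"}],"minItems":3,"maxItems":3},"minItems":1,"maxItems":5},"only":{"type":"string"},"quiet":{"type":"boolean"},"lines":{"type":"string"}},"required":["rows"],"additionalProperties":false}. rows is a list of rows, 1 to 5 of them, each written [[dx, dy, dz], turn, opening]: dx, dy, dz in cm, then a turn about the tool's z in units of 0.1 rad, then the opening from 0.0 (shut) to 1.0 (fully open); each row is the pose to reach, as a shift and turn from the pose commanded when the call began, along the tool's axes at that moment; what a row does not reach only later rows make up. A row lasts 1/12 s, in which the tool goes at most 41.7 mm and 0.125 rad, less where a joint would pass 70% of its speed; a pose out of reach is approached as far as the arm can. The fingers move at their own pace and stop on an object; the grip force is fixed at half the most. Time passes only in rows, so rows that do not move let the fingers close. The tool returns the time, the measured TCP pose, the force, the opening and the grip force at its end. only (a regular expression) keeps the lines of the reply that match it, lines (a string "A,B") keeps lines A to B, and quiet returns only ok. Input that does not fit is refused with a message, and nothing moves.
- env.state(): the state, without advancing time (a new reading comes with each control period).
- env.read_camera(name): name is "scene" or "top" or "wrist"; returns (picture, depth): 420x560x3 uint8, red, green, blue; 420x560 float32, mm along the optical axis (not along the pixel's ray), 0 where there is no reading.
- env.camera_info(name): a dict with "vertical_fov" (degrees; the focal length in pixels is half the picture's height over the tangent of half this angle, whatever the lens; pixels are square), "cx", "cy" (the principal point, pixels), "origin" and "attitude" of the camera in the world. Camera axes: x right, y down, z forward; pixel columns grow to the right and rows downward; lengths in mm; the calibration is good to about 2 mm. A picture is of the moment at which its call begins: read the wrist's pose just before it. camera_info takes no time and is no camera call; for the wrist camera it gives the pose at the moment of the call.
- env.job_done(): hands the job in; it is judged then, once.
The state is a dict: "t": time; "joints": joint angles; "qvel": joint speeds; "tau": joint torques, N m; "eef_pos": TCP position; "tcp_rot": TCP orientation; "ft_force": force on the tool from outside, world axes, zero at the start; "moment": the same for the moment, N m; "opening": opening from 0.0 (shut) to 1.0 (fully open); "grip_force": force on a finger pad.
Only numpy, scipy, OpenCV 4.12 (cv2) and the standard library are available. Lean on these libraries where they do the work, as an engineer would, in place of code of your own. Each camera call takes 0.05 s, during which the arm holds its last target. There are 200 camera calls.

## Working session

There is one attempt and no reset: what is moved stays moved. The work goes in short steps, Python scripts to look and compute and a tool call to move; the robot and the scene stay as the last step left them, time stands still between calls to the robot, and variables do not carry over. Pictures are saved under pics/ and viewed, at most 10 in all, crops included, and the job is handed in when it is done.

```bash
ls; mkdir -p pics; cat > h.py <<'E'
import numpy as np,cv2
from cell import env
def K(n):
    i=env.camera_info(n);f=210/np.tan(np.radians(i['vertical_fov']/2));return i,f
def R(a):
    from scipy.spatial.transform import Rotation as S
    a=np.array(a,float)
    return a if a.shape==(3,3) else S.from_euler('xyz',a).as_matrix()
def ray(i,f,u,v,z):
    d=R(i['attitude'])@np.array([(u-i['cx'])/f,(v-i['cy'])/f,1]);o=np.array(i['origin'],float)
    return o+d*(z-o[2])/d[2]
E
python3 - <<'E'
from h import *
for n in ['scene','top']:
    i,f=K(n);print(n,i)
    p,d=env.read_camera(n);cv2.imwrite(f'pics/{n}.png',p[:,:,::-1]);np.savez(f'{n}.npz',p=p,d=d)
print(env.state())
E
```

```text
cell.py
pics
scene {'vertical_fov': 48.09637399501844, 'cx': 283.3623742411006, 'cy': 204.7727521814053, 'origin': array([1083.81213996,  342.34227443,  651.687224  ]), 'attitude': array([-2.28917084, -0.02244596,  2.20898535])}
top {'vertical_fov': 55.43165708351237, 'cx': 277.2644251241119, 'cy': 211.50545152064888, 'origin': array([462.94264015, -30.6351731 , 930.89893567]), 'attitude': array([-3.03451288,  0.02251678, -1.5668721 ])}
{'t': 0.1, 'joints': array([ 1.15842956e+00,  4.91475417e-01,  1.55938483e+00, -1.11298410e-05,
        1.09168595e+00, -1.05599869e-01]), 'qvel': array([-7.62501420e-05, -1.06095105e-03, -1.35695514e-03,  5.61986514e-04,
        4.74926593e-04, -9.81194574e-04]), 'tau': array([ 1.96994348e-03, -6.13629270e+01, -2.58608419e+01,  6.93872804e-02,
        4.70431626e-02, -8.06372782e-05]), 'eef_pos': array([188.63254046, 595.63452096, 214.13627183]), 'tcp_rot': array([-3.14064338e+00, -9.06905772e-05,  2.83483085e+00]), 'ft_force': array([ 0.05971832, -0.13699715, -0.40518164]), 'moment': array([-0.10538844,  0.02615977,  0.02380274]), 'grip_force': 0.0, 'opening': 0.9989665235868876}
```

View pics/top.png

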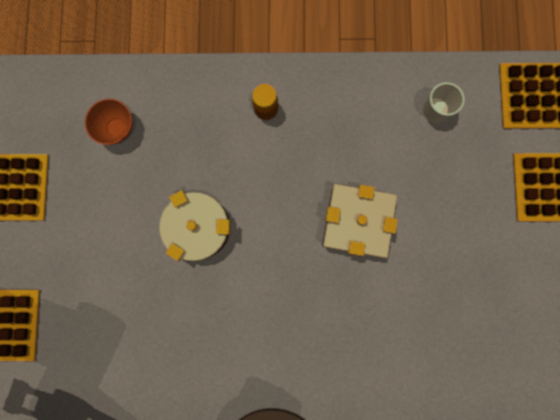

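View pics/scene.png

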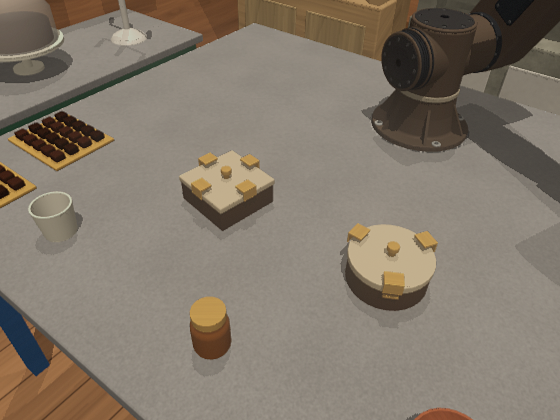

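The top view shows the round box at about (194,226), with tabs at (179,199), (223,227) and (175,253). The square box is at (361,221), well clear to the right. Next I'll measure the tabs in both views.

```bash
cat > m.py <<'E'
from h import *
from scipy.optimize import least_squares
def tabs(n,box,z=76):
    q=np.load(n+'.npz');p=q['p'];hsv=cv2.cvtColor(p,cv2.COLOR_RGB2HSV)
    m=cv2.inRange(hsv,(12,150,110),(25,255,255));M=np.zeros_like(m);a,b,c,d=box;M[b:d,a:c]=m[b:d,a:c]
    k,l,s,ce=cv2.connectedComponentsWithStats(M);i,f=K(n);o=[]
    for j in range(1,k):
        if s[j,4]>25:
            w=ray(i,f,*ce[j],z);dd=q['d'][l==j];print(n,ce[j].round(1),s[j,4],w.round(1));o.append(w[:2])
    return np.array(o)
def fit(P):
    # the three farthest from the mean are tabs
    c=P.mean(0);r=np.linalg.norm(P-c,axis=1);P=P[np.argsort(-r)[:3]]
    c=P.mean(0);a=np.arctan2(*(P-c).T[::-1])
    th=np.angle(np.exp(3j*a).mean())/3
    T=np.array([c+66*np.array([np.cos(th+k*2*np.pi/3),np.sin(th+k*2*np.pi/3)]) for k in range(3)])
    print('c',c.round(1),'th',round(th,3),'r',np.linalg.norm(P-c,axis=1).round(1),'\n',T.round(1))
for n,b in [('top',(140,170,250,280)),('scene',(330,210,450,310))]: fit(tabs(n,b))
E
python3 m.py
```

```text
top [178.1 198.4] 181 [583.1 204.4  76. ]
top [222.3 226.4] 183 [522.3 107.   76. ]
top [191.1 225.1] 72 [525.  174.5  76. ]
top [174.7 251.7] 186 [468.  208.3  76. ]
c [524.5 173.2] th 0.49 r [66.3 66.5 66.4] 
 [[582.7 204.3]
 [468.5 208.1]
 [522.3 107.3]]m.py:13: RuntimeWarning: Mean of empty slice.
  c=P.mean(0);r=np.linalg.norm(P-c,axis=1);P=P[np.argsort(-r)[:3]]
  ret = ret.dtype.type(ret / rcount)
Traceback (most recent call last):
  File "m.py", line 18, in <module>
    for n,b in [('top',(140,170,250,280)),('scene',(330,210,450,310))]: fit(tabs(n,b))
                                                                        ~~~^^^^^^^^^^^
  File "m.py", line 13, in fit
    c=P.mean(0);r=np.linalg.norm(P-c,axis=1);P=P[np.argsort(-r)[:3]]
                  ~~~~~~~~~~~~~~^^^^^^^^^^^^
numpy.exceptions.AxisError: axis 1 is out of bounds for array of dimension 1
```

Careful with the scale: shifts go in cm and turns go in units of 0.1 rad. That gives: -32 mm is -3.2, -24 mm is -2.4.

```bash
cat > go.py <<'E'
from h import *
import sys
T=dict(a=(468.5,208.1),b=(582.7,204.3),c=(522.3,107.3))
s=env.state();M=R(s['tcp_rot'])
for k,t in T.items(): print(k,(M.T@(np.array([*t,90])-s['eef_pos'])).round(1))
E
```

Request:
hand_motion --rows '[[[-3.2,-2.4,0],0,0],[[-6.4,-4.8,0],0,0],[[-9.6,-7.2,0],0,0],[[-12.8,-9.6,0],0,0],[[-16,-12,0],0,0]]'

```text
t: 0.52
eef_pos: [305.5, 431.4, 214.5]
tcp_rot: [-3.141, -0.0, 2.835]
ft_force: [1.0, 0.1, -0.2]
opening: 0.705
grip_force: 0.0
```

Request:
hand_motion --rows '[[[-3.2,-2.4,0],0,0],[[-6.4,-4.8,0],0,0],[[-9.6,-7.2,0],0,0],[[-12.8,-9.6,0],0,0],[[-16,-12,0],0,0]]'

```text
t: 0.93
eef_pos: [422.0, 268.6, 214.6]
tcp_rot: [-3.142, -0.0, 2.835]
ft_force: [0.6, 1.5, 0.4]
opening: 0.354
grip_force: 0.0
```

```bash
python3 go.py
```

```text
a [-62.6 -43.6 124.6]
b [-172.6  -12.8  124.6]
c [-144.3 -123.5  124.6]
```
Lagging slightly maybe (commanded vs measured). Wait rows then re-measure.

Request:
hand_motion --rows '[[[-3.1,-2.2,2],0,0],[[-6.2,-4.3,5],0,0],[[-6.2,-4.3,8],0,0],[[-6.2,-4.3,10],0,0],[[-6.2,-4.3,10],0,0]]'

```text
t: 1.35
eef_pos: [466.0, 209.3, 111.0]
tcp_rot: [-3.138, -0.005, 2.833]
ft_force: [-0.5, -0.5, -1.0]
opening: 0.026
grip_force: 0.0
```

Request:
hand_motion --rows '[[[0,0,0],0,0],[[0,0,0],0,0],[[0,0,0],0,0],[[0,0,0],0,0]]'

```text
t: 1.68
eef_pos: [467.8, 211.3, 116.0]
tcp_rot: [3.14, 0.002, 2.836]
ft_force: [0.6, -0.4, 0.6]
opening: 0.009
grip_force: 0.0
```

```bash
python3 go.py; python3 - <<'E'
from h import *
for n in ['scene','wrist']:
    p,d=env.read_camera(n);cv2.imwrite(f'pics/{n}2.png',p[:,:,::-1])
E
```

```text
a [-1.6 -2.9 26. ]
b [-111.6   27.9   26.2]
c [-83.3 -82.8  26. ]
```

View pics/scene2.png

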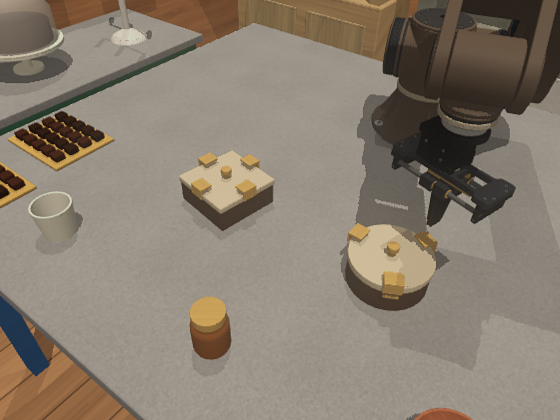

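The fingertips, at about (435,218), are closed and above the rear tab at (425,242). I'll descend and press.

In the tool's units: 40 mm is 4, 15 mm is 1.5.

Request:
hand_motion --rows '[[[-0.2,-0.3,1.5],0,0],[[-0.2,-0.3,3],0,0],[[-0.2,-0.3,3.7],0,0],[[-0.2,-0.3,4],0,0],[[-0.2,-0.3,4.2],0,0]]'

```text
t: 2.2
eef_pos: [468.2, 207.2, 72.8]
tcp_rot: [-3.141, -0.001, 2.835]
ft_force: [-3.3, -1.4, 3.9]
opening: 0.004
grip_force: 2.1
```

Request:
hand_motion --rows '[[[0,0,0.2],0,0],[[0,0,0.4],0,0],[[0,0,0.5],0,0],[[0,0,0.6],0,0],[[0,0,0.6],0,0]]'

```text
t: 2.62
eef_pos: [468.4, 207.3, 67.2]
tcp_rot: [3.141, 0.0, 2.835]
ft_force: [-4.5, -1.4, 10.1]
opening: 0.002
grip_force: 4.8
```

```bash
python3 go.py|head -1
```

```text
a [  0.1   0.8 -22.8]
```

In the tool's units: 2 mm is 0.2, 1 mm is 0.1.

Request:
hand_motion --rows '[[[0,0,0.1],0,0],[[0,0,0.2],0,0],[[0,0,0.2],0,0]]'

```text
t: 2.87
eef_pos: [468.4, 207.3, 67.0]
tcp_rot: [3.141, 0.001, 2.835]
ft_force: [-10.0, -4.4, 35.3]
opening: 0.004
grip_force: 17.9
```

Request:
hand_motion --rows '[[[0,0,-2],0,0],[[0,0,-4],0,0],[[0,0,-4],0,0],[[0,0,-4],0,0],[[0,0,-4],0,0]]'

```text
t: 3.28
eef_pos: [468.5, 207.2, 104.2]
tcp_rot: [3.141, 0.0, 2.835]
ft_force: [-0.5, -0.8, -0.2]
opening: 0.005
grip_force: 0.0
```

```bash
python3 go.py
```

```text
a [ 0.2  0.8 14.2]
b [-109.8   31.7   14.3]
c [-81.5 -79.   14.2]
```

Tab A is at its hard stop: the force rose to 35 N with z at 67.0. On to tab B.

In the tool's units: -110 mm is -11, -74 mm is -7.4.

Request:
hand_motion --rows '[[[-3.7,1.1,0],0,0],[[-7.4,2.1,0],0,0],[[-11,3.2,0],0,0],[[-11,3.2,0],0,0],[[-11,3.2,0],0,0]]'

```text
t: 3.7
eef_pos: [583.6, 204.1, 102.7]
tcp_rot: [-3.141, -0.002, 2.834]
ft_force: [-1.3, 0.1, -0.4]
opening: 0.007
grip_force: 0.0
```

Request:
hand_motion --rows '[[[0,0,1.2],0,0],[[0,0,2.4],0,0],[[0,0,2.8],0,0],[[0,0,3],0,0],[[0,0,3.2],0,0]]'

```text
t: 4.12
eef_pos: [582.1, 204.6, 72.3]
tcp_rot: [-3.141, -0.001, 2.835]
ft_force: [-2.8, -0.6, 4.1]
opening: 0.006
grip_force: 2.0
```

```bash
python3 go.py|sed -n 2p
```

```text
b [ -0.7  -0.1 -17.7]
```

Request:
hand_motion --rows '[[[0,0,0.2],0,0],[[0,0,0.4],0,0],[[0,0,0.5],0,0],[[0,0,0.6],0,0],[[0,0,0.6],0,0]]'

```text
t: 4.53
eef_pos: [582.9, 204.6, 67.3]
tcp_rot: [3.141, 0.0, 2.835]
ft_force: [-4.4, 0.0, 8.6]
opening: 0.006
grip_force: 4.5
```

Request:
hand_motion --rows '[[[0,0,0.1],0,0],[[0,0,0.2],0,0],[[0,0,0.2],0,0]]'

```text
t: 4.78
eef_pos: [583.0, 204.6, 67.1]
tcp_rot: [3.141, 0.001, 2.835]
ft_force: [-10.4, -1.8, 27.2]
opening: 0.007
grip_force: 13.6
```

Request:
hand_motion --rows '[[[0,0,-2],0,0],[[0,0,-4],0,0],[[0,0,-4],0,0],[[0,0,-4],0,0],[[0,0,-4],0,0]]'

```text
t: 5.2
eef_pos: [582.9, 204.4, 104.0]
tcp_rot: [-3.142, -0.0, 2.835]
ft_force: [-0.3, -0.3, -0.8]
opening: 0.001
grip_force: 0.0
```

```bash
python3 go.py
```

```text
a [110.1 -31.   14.1]
b [ 0.1 -0.2 14. ]
c [  28.4 -110.9   14. ]
```

Request:
hand_motion --rows '[[[0.9,-3.6,0],0,0],[[1.8,-7.3,0],0,0],[[2.8,-11.1,0],0,0],[[2.8,-11.1,0],0,0],[[2.8,-11.1,0],0,0]]'

```text
t: 5.62
eef_pos: [522.0, 105.9, 104.0]
tcp_rot: [-3.141, -0.001, 2.832]
ft_force: [0.1, 0.3, 0.8]
opening: 0.006
grip_force: 0.0
```

```bash
python3 go.py
```

```text
a [82.1 81.1 14.1]
b [-27.9 112.2  13.9]
c [ 0.1  1.4 14. ]
```

Request:
hand_motion --rows '[[[0,0,1.2],0,0],[[0,0,2.4],0,0],[[0,0,2.8],0,0],[[0,0,3],0,0],[[0,0,3.2],0,0]]'

```text
t: 6.03
eef_pos: [523.0, 107.7, 72.5]
tcp_rot: [3.141, -0.0, 2.835]
ft_force: [-0.9, 1.5, 4.2]
opening: 0.002
grip_force: 2.1
```

```bash
python3 go.py|sed -n 3p
```

```text
c [  0.6  -0.6 -17.5]
```

Request:
hand_motion --rows '[[[0,0,0.2],0,0],[[0,0,0.4],0,0],[[0,0,0.5],0,0],[[0,0,0.6],0,0],[[0,0,0.6],0,0]]'

```text
t: 6.45
eef_pos: [523.1, 107.4, 67.2]
tcp_rot: [3.141, 0.001, 2.835]
ft_force: [-0.6, 4.9, 7.9]
opening: 0.005
grip_force: 4.2
```

Request:
hand_motion --rows '[[[0,0,0.1],0,0],[[0,0,0.2],0,0],[[0,0,0.2],0,0]]'

```text
t: 6.7
eef_pos: [523.2, 107.4, 67.0]
tcp_rot: [3.14, 0.002, 2.835]
ft_force: [-8.3, 2.8, 32.6]
opening: 0.008
grip_force: 16.3
```

Request:
hand_motion --rows '[[[0,0,-3],0,0],[[0,0,-6],0,0],[[0,0,-9],0,0],[[0,0,-12],0,0],[[0,0,-12],0,0]]'

```text
t: 7.12
eef_pos: [524.6, 107.1, 189.7]
tcp_rot: [3.139, 0.007, 2.835]
ft_force: [0.7, 1.1, 0.3]
opening: 0.002
grip_force: 0.0
```

Request:
hand_motion --rows '[[[4,0,0],0,0],[[8,0,0],0,0],[[12,0,0],0,0],[[16,0,0],0,0],[[16,0,0],0,0]]'

```text
t: 7.53
eef_pos: [364.0, 155.9, 184.1]
tcp_rot: [-3.14, -0.003, 2.836]
ft_force: [1.3, 0.2, 1.0]
opening: 0.005
grip_force: 0.0
```

```bash
python3 - <<'E'
from h import *
p,d=env.read_camera('scene');cv2.imwrite('pics/s3.png',cv2.resize(p[180:340,300:500,::-1],None,fx=3,fy=3))
np.savez('s3.npz',p=p,d=d)
i,f=K('scene');o=np.array(i['origin']);A=R(i['attitude'])
for t in [(468.5,208.1),(582.7,204.3),(522.3,107.3)]:
    zs=[]
    for dx in(-4,0,4):
        for dy in (-4,0,4):
            c=A.T@(np.array([t[0]+dx,t[1]+dy,67])-o);u,v=int(round(c[0]/c[2]*f+i['cx'])),int(round(c[1]/c[2]*f+i['cy']))
            w=o+A@np.array([(u-i['cx'])/f,(v-i['cy'])/f,1])*d[v,u];zs.append(w[2])
    print(t,np.median(zs))
E
```

```text
(468.5, 208.1) 67.83311463428413
(582.7, 204.3) 68.97537085658973
(522.3, 107.3) 68.06634001846953
```

View pics/s3.png

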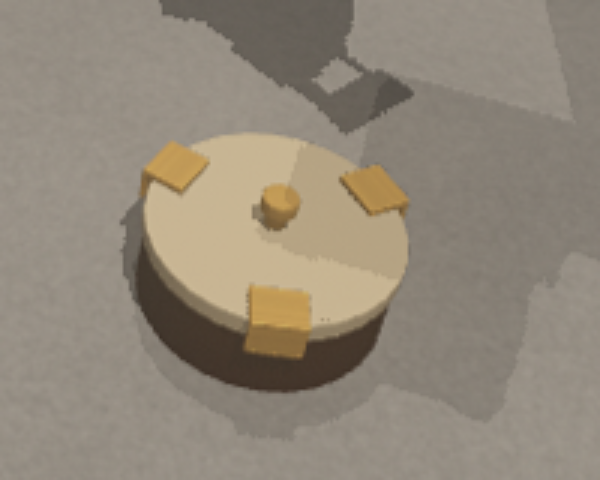

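The crop shows all three tabs, at (177,165), (375,190) and (278,305), sitting close to the lid, and the arm is clear of the box. Depth readings put them at 68 to 69 mm, consistent with 67 mm given the ~2 mm calibration.

```bash
python3 -c "
from cell import env
print(env.job_done())"
```

```text
the job is handed in; nothing more can be done
None
```

I pressed all three tabs of the round box down to their hard stop at about 67 mm, never went near the square box, moved the arm clear, and handed the job in at about 7.6 s; no verdict came back.

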